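Move the lift-off brush guard to the other finishing unit

TASK

The buffing wheel is to be used next: squeeze the red tab against the black lug to pull the guard's sprung hinge pin, lift the guard flap off the unit it hangs on, and drop it gently into the hinge forks of the other unit, the right way round. Both hinge ends must be fully down in their forks and the pin sprung home in its hole, with the flap hanging still. Do not force the hinge, do not tip or drop the flap, and leave the other things on the counter alone.

Things in the scene. Friction and masses are not known exactly. Their poses are not given: they have to be found in the camera images.
- guard: Guard flap, about 0.3 kg: clear panel with yellow rim, 144 mm wide (y), 4 thick (x), hanging 7 to 97 mm below a dark hinge bar (14 x 150 x 14 mm). Origin: middle of the bar, on the hinge line; z up as it hangs, y along the hinge towards the sprung brass pin. Carried by squeezing two grips that stand on the bar, red tab and black lug, from above; it then hangs below the grip, pin drawn in.
- journal (a point): Middle of the journal at the guard's pin end, on the hinge line. A journal is a round steel stub, 10 mm diameter, 14 mm long, at each end of the bar (guard y = +-75 to +-89 mm).
- black_lug (a point): Centre of the fixed black lug on the bar, 31 mm above the hinge line. 26 mm (x) by 6 mm (y), top 54 mm above the hinge line; outer face at guard y = -14 mm.
- pin_tab (a point): Centre of the red tab, same size and height as the lug, moving with the sprung pin. Outer face at guard y = +28 mm at rest, +14 mm pulled in: 42 mm over tab and lug at rest, 28 mm squeezed, their middle then at guard y = 0. A grip of 20 to 40 N is plenty; a hard one loads the hinge.
- pull_pin (a joint): Sprung hinge pin: 0 = out, its 6 mm diameter brass tip 14 mm beyond the +y journal's end (guard y = 103 mm); 0.014 m = fully in, red tab against its stop, tip level with the journal's end. The spring pushes out with 4 N at 0 and 8 N at 0.014.
- unit_a: Green finishing unit with black brush wheel, fixed; the guard hangs on it at the start. Origin under its middle on the counter, -x its front. Base 180 mm deep (x -80 to +100), 240 wide, 30 high. Two hinge cheeks, 78 to 102 mm either side (y), 56 deep, 162 high. Nothing else is higher than 145 mm; wheel's front point at x = -5 mm, 92 mm high.
- hinge_a (a point): Middle of unit_a's hinge line (unit x = -45, z = 150 mm), where the guard's origin sits, with 3.5 mm play each way along y. Guard and unit axes agree. The guard cannot rise until the pin is pulled.
- unit_b: The other unit, same in all sizes and frame but with a tan buffing wheel and no guard. Its two cheeks (together) are clamped on slotted feet: the real hinge line stands anywhere from 8 mm nearer the front to 8 mm farther back (unit x) than point hinge_b, and this is not measured: find the fork slots by feel or sight.
- hinge_b (a point): Nominal middle of unit_b's hinge line (unit x = -45, z = 150 mm); see unit_b. Each cheek has a fork 78.5 to 90.5 mm from the middle: an upright slot 12.5 mm wide, open at the top, lips rounded 3 mm, its flat top 10 mm above the seated hinge line, 28 mm either way. Journals on the top: hinge line 15 mm too high. Outer plates from 94 mm; only the +y one has the pin's 9 mm hole.

How it is judged:
By the outcome, as a careful person would: the job done as asked, in the order asked, and still so for the second after the job is handed in, with the robot touching nothing.
It also fails if it takes over 64 s, if anything falls off the work surface, if the arm or the gripper's body presses on something with over 40 N, if the wrist force passes 120 N, or if a joint passes its speed limit or range.

ROBOT

A 6-joint arm with a two-finger parallel gripper is mounted at the origin on the work surface. World frame = base frame: x ahead of the robot, y to its left, z up, the work surface at z = 0. Lengths are in mm, angles in rad, forces in N, time in s.
With the tool pointing down it reaches from about 350 to 775 mm from the base axis. Payload 7.3 kg.
Tool frame: the origin (TCP) lies on the centre line of the jaws, within the pads' length; the fingertips stand 22 mm ahead of it and the grasp point (between the pads) lies 3 mm ahead of it; x points along the fingers, z is the direction in which the jaws open and shut, and the axes are right-handed (so a half turn about x gives the same grasp; the last joint's range is limited). The gripper opens to 92 mm and grips with 3 to 60 N. Pads are 19 mm wide; open, the fingers measure 130 mm over their backs; the gripper's body (75 mm by 190 mm) begins 47 mm behind the grasp point.
Start: joints at [1.16, 0.342, 1.524, -0, 1.275, -0.146], TCP at [137.385, 506.723, 248.741] pointing down, gripper open.
Joint ranges: [-2.53, 2.53], [-0.77, 2.02], [0.04, 2.7], [-1, 4.14], [0.28, 2.66], [-3.11, 3.11]. Speed limits (rad/s): [2.57, 2.57, 3.14, 3.14, 3.14, 3.14].

INTERFACE

Orientations are given as [roll, pitch, yaw] about the fixed x, y, z axes, in that order (R = Rz(yaw) Ry(pitch) Rx(roll)).
In Python, from plant import readout, imaging, bot gives the robot as it stands.
- The arm moves only by the tool arm_command, never from a script. Its argument "plan" is a list of rows, each an object of numbers: "tx", "ty", "tz": the shift along the tool's x, y, z in cm; "wx", "wy", "wz": the turn, a rotation vector about the tool's x, y, z in rad; "jaw": the opening, from -1 (shut) to 1 (fully open). In form: [{"tx": .., "ty": .., "tz": .., "wx": .., "wy": .., "wz": .., "jaw": ..}, ...]. A call has 1 to 20 rows; each row shifts and turns the commanded pose from where the row before left it, along the tool's axes as they then stand; what a row does not reach is not made up. A row lasts 1/10 s, in which the tool goes at most 50 mm and 8.59 degrees, less where a joint would pass 70% of its speed; a pose out of reach is approached as far as the arm can. A call with a gripper value outside its range is refused whole. The fingers move at their own pace and stop on an object; the grip force is fixed at half the most. Time passes only in rows, so rows that do not move let the fingers close. It gives the time, the measured TCP pose, the force and the opening at its end, in the units of the state.
- readout.get_obs(): the state, without advancing time (a new reading comes with each control period).
- imaging.capture(name): name is "scene" or "side" or "wrist"; returns the picture (420x560x3 uint8, blue, green, red); there is no depth.
- imaging.get_calibration(name): a dict with "fx", "fy", "cx", "cy" (pixels), "dist" ([k1, k2, p1, p2, k3] as OpenCV has them; the pictures are not rectified), "position" and "rotation" of the camera in the world; the wrist camera has in their place "mount" (4x4, takes a point from camera to tool coordinates, whose origin is the TCP and whose axes are the tool frame's). Camera axes: x right, y up, looking along -z (the intrinsics and any distortion apply to the point x, -y, -z); pixel columns grow to the right and rows downward; lengths in mm; the calibration is good to about 2 mm. A picture is of the moment at which its call begins: read the wrist's pose just before it. get_calibration takes no time and is no camera call.
- bot.close_job(): hands the job in, once; it reports no verdict.
The state is a dict: "time": time; "joint_positions": joint angles; "dq": joint speeds; "tau": joint torques, N m; "tool_pos": TCP position; "tcp_rot": TCP orientation; "contact_force": force on the tool from outside, world axes, zero at the start; "moment": the same for the moment, N m; "grip_width": finger opening in mm.
Only numpy, scipy, OpenCV 4.12 (cv2) and the standard library are available. Lean on these libraries where they do the work, as an engineer would, in place of code of your own. Each camera call takes 0.05 s, during which the arm holds its last target.

## Working session

There is one attempt and no reset: what is moved stays moved. The work goes in short steps, Python scripts to look and compute and a tool call to move; the robot and the scene stay as the last step left them, time stands still between calls to the robot, and variables do not carry over. Pictures are saved under pics/ and viewed, and the job is handed in when it is done.

Besides the shell and the picture viewer there is one more tool, called after ">>>" as name([rows], argument=value, ...), one row to a line, values as JSON. arm_command: Moves the arm, as the interface text tells. Its arguments: {"type":"object","properties":{"plan":{"type":"array"}},"required":["plan"]}

```bash
ls; mkdir -p pics; python3 - <<'E'
from plant import readout, imaging, bot
import cv2
print(readout.get_obs())
for n in ["scene","side","wrist"]:
    print(n,imaging.get_calibration(n))
for n in ["scene","side","wrist"]:
    cv2.imwrite(f"pics/{n}0.png",imaging.capture(n))
E
```

```text
pics
{'time': 0.0, 'joint_positions': array([ 1.16002096e+00,  3.42742223e-01,  1.52503206e+00,  2.35676960e-05,
        1.27537831e+00, -1.45964402e-01]), 'dq': array([ 0.00075948, -0.00129556, -0.00044275, -0.00046371,  0.00199138,
        0.00032132]), 'tau': array([ 1.07828469e-03, -4.31253612e+01, -2.44220495e+01,  7.16891815e-02,
        5.60832547e-02, -9.79618085e-05]), 'tool_pos': array([137.20990829, 506.36616763, 248.02955995]), 'tcp_rot': array([ 2.98118254,  1.56923622, -1.99602428]), 'contact_force': array([-0.79978508,  0.29684052, -0.02586226]), 'moment': array([-0.04389985, -0.02116695,  0.01713155]), 'grip_width': 91.72571792429898}
scene {'fx': 389.07521447110634, 'fy': 389.07521447110634, 'cx': 284.43969680882327, 'cy': 210.01090647104306, 'dist': array([-0.09748697,  0.        ,  0.        ,  0.        ,  0.        ]), 'position': array([ 869.99344013, -189.68105767,  748.52806645]), 'rotation': array([ 0.53969668, -0.00199239,  0.947493  ])}
side {'fx': 396.88145451212876, 'fy': 396.88145451212876, 'cx': 274.0138834542321, 'cy': 200.67943865232837, 'dist': array([-0.04851063,  0.        ,  0.        ,  0.        ,  0.        ]), 'position': array([324.39521162, 462.20187078, 581.9766043 ]), 'rotation': array([ 8.39167659e-01, -1.57970880e-03, -2.59857118e+00])}
wrist {'fx': 356.61532638652983, 'fy': 356.61532638652983, 'cx': 280.18507642831565, 'cy': 214.68437973920635, 'dist': array([-0.02412513,  0.        ,  0.        ,  0.        ,  0.        ]), 'mount': array([[ 7.56523972e-04,  2.77108190e-01, -9.60838425e-01,
        -1.35850769e+02],
       [-3.91019018e-04,  9.60838708e-01,  2.77107964e-01,
         7.35910278e+01],
       [ 9.99999637e-01,  1.66067280e-04,  8.35252089e-04,
        -5.30804167e-02],
       [ 0.00000000e+00,  0.00000000e+00,  0.00000000e+00,
         1.00000000e+00]])}
```

View pics/scene0.png

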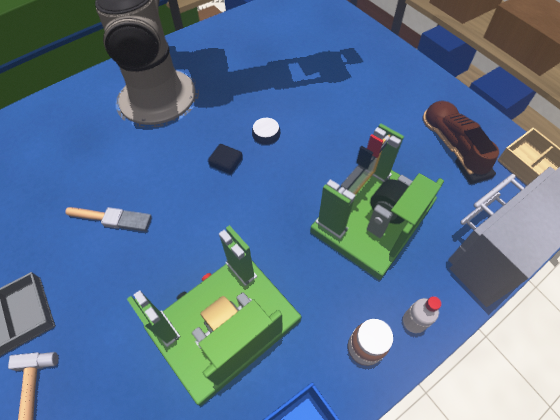

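View pics/side0.png

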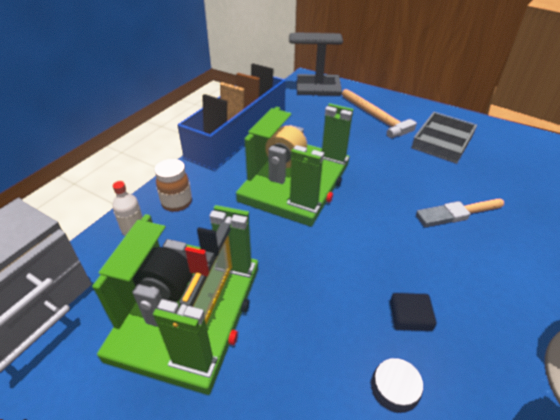

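View pics/wrist0.png

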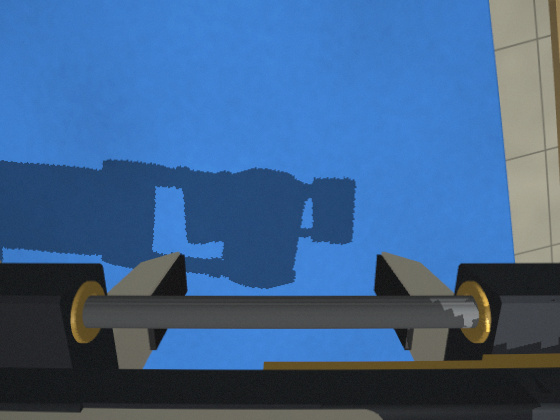

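```bash
cat > h.py <<'E'
import numpy as np, cv2
from scipy.spatial.transform import Rotation as R
from plant import readout, imaging, bot
def cam(n,obs=None):
    c=imaging.get_calibration(n)
    K=np.array([[c['fx'],0,c['cx']],[0,c['fy'],c['cy']],[0,0,1]])
    if n=='wrist':
        o=obs or readout.get_obs(); T=np.eye(4); T[:3,:3]=R.from_euler('xyz',o['tcp_rot']).as_matrix(); T[:3,3]=o['tool_pos']
        M=T@c['mount']; return K,np.array(c['dist']),M[:3,:3],M[:3,3]
    return K,np.array(c['dist']),R.from_euler('xyz',c['rotation']).as_matrix(),np.array(c['position'])
F=np.diag([1,-1,-1.])
def ray(C,uv):
    K,d,Rm,p=C
    x=cv2.undistortPoints(np.array(uv,float).reshape(-1,1,2),K,d).reshape(-1,2)
    v=np.c_[x,np.ones(len(x))]@F@Rm.T
    return p,v/np.linalg.norm(v,axis=1)[:,None]
def onz(C,uv,z):
    p,v=ray(C,uv); return p+v*((z-p[2])/v[:,2])[:,None]
def proj(C,P):
    K,d,Rm,p=C
    q=(np.array(P,float).reshape(-1,3)-p)@Rm@F
    return cv2.projectPoints(q,np.zeros(3),np.zeros(3),K,d)[0].reshape(-1,2)
def tri(C1,u1,C2,u2):
    p,v=ray(C1,[u1]);q,w=ray(C2,[u2]);v=v[0];w=w[0]
    s=np.linalg.lstsq(np.c_[v,-w],q-p,rcond=None)[0]
    a=p+v*s[0];b=q+w*s[1]; return (a+b)/2,np.linalg.norm(a-b)
E
python3 - <<'E'
import cv2
s=cv2.imread('pics/scene0.png');d=cv2.imread('pics/side0.png')
def z(im,x,y,w,h,n,k): cv2.imwrite(n,cv2.resize(im[y:y+h,x:x+w],None,fx=k,fy=k,interpolation=cv2.INTER_CUBIC))
z(s,300,115,150,160,'pics/sa.png',3.7)
z(s,120,220,190,180,'pics/sb.png',3.3)
z(d,90,190,190,200,'pics/da.png',3)
z(d,225,80,140,150,'pics/db.png',4)
E
```

```text
(no output)
```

View pics/sa.png

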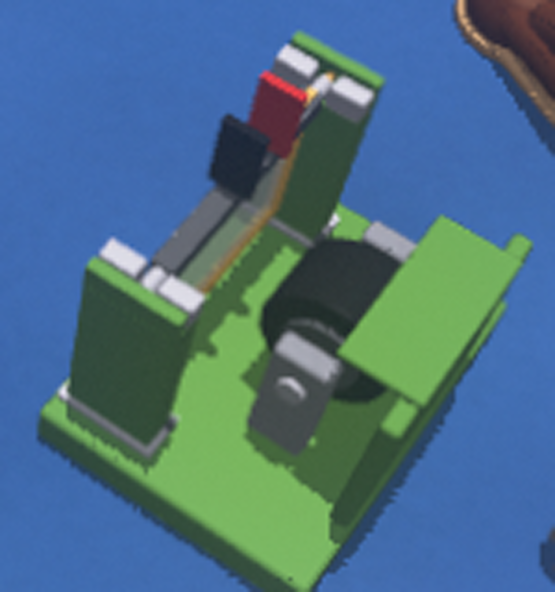

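View pics/sb.png

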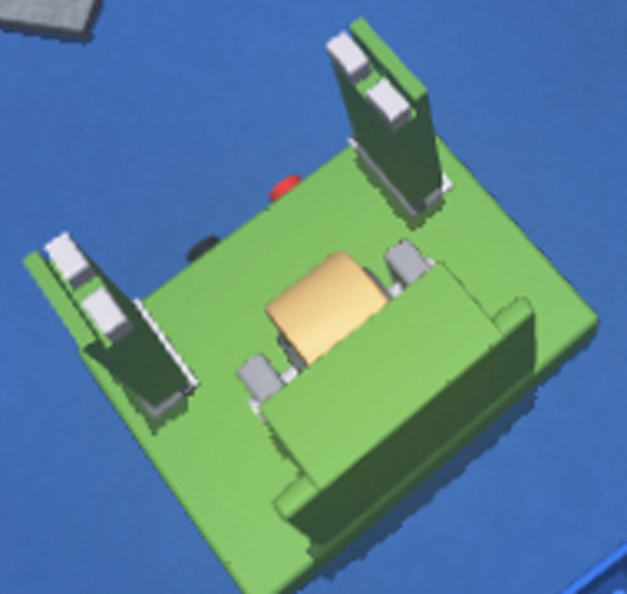

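View pics/da.png

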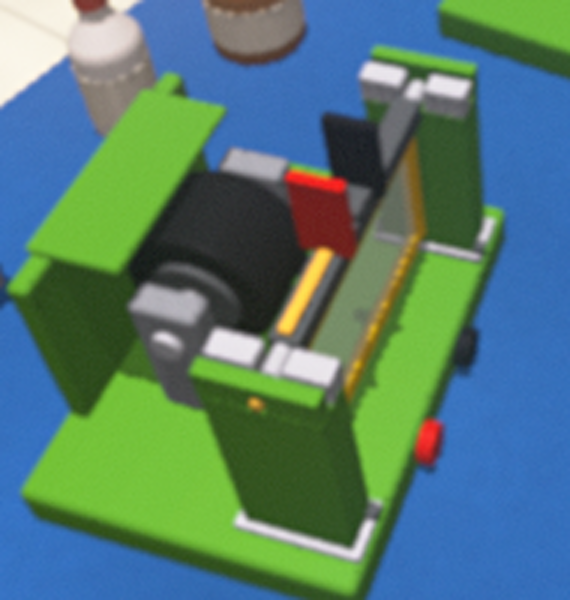

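View pics/db.png

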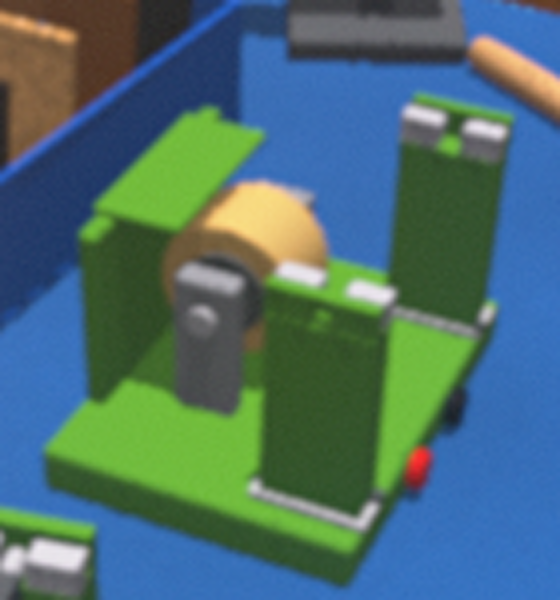

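```bash
python3 - <<'E'
from h import *
for n,rois in [('scene',{'A':(300,115,150,130),'B':(120,220,140,130)}),('side',{'A':(140,200,120,130),'B':(280,100,80,70)})]:
    im=cv2.imread(f'pics/{n}0.png'); C=cam(n)
    hsv=cv2.cvtColor(im,cv2.COLOR_BGR2HSV)
    for k,(x,y,w,h) in rois.items():
        m=((hsv[...,1]<40)&(hsv[...,2]>185)).astype(np.uint8)
        mm=np.zeros_like(m);mm[y:y+h,x:x+w]=m[y:y+h,x:x+w]
        N,L,S,ce=cv2.connectedComponentsWithStats(mm,connectivity=4)
        for i in range(1,N):
            if S[i,4]>12: print(n,k,S[i],ce[i].round(1),onz(C,ce[i],160)[0].round(1))
E
```

```text
scene A [375 128  11   7  42] [380.1 130.8] [545.3 284.6 160. ]
scene A [384 135   5   5  15] [386.5 137.3] [565.5 283.3 160. ]
scene A [390 136  10   7  36] [394.7 139. ] [578.5 293.8 160. ]
scene A [327 180  12   9  55] [332.7 184.2] [591.2 121.7 160. ]
scene A [339 188   5   5  20] [340.9 190. ] [609.8 125.7 160. ]
scene A [343 190  12   9  59] [348.5 194. ] [624.7 131.2 160. ]
scene B [219 230  12  12  75] [224.8 235.5] [566.3 -94.9 160. ]
scene B [231 244  13  12  81] [237.1 249.5] [600.7 -91.8 160. ]
scene B [134 291  12  13  90] [139.6 297.1] [ 581.3 -262.6  160. ]
scene B [243 298   4   6  16] [244.5 300.4] [ 681.4 -129.2  160. ]
scene B [145 307  13  14  96] [150.7 313.6] [ 615.6 -259.8  160. ]
scene B [161 311  16  22  42] [168.5 321.5] [ 642.4 -242.5  160. ]
scene B [206 331   4   5  13] [207.4 333.2] [ 691.9 -202.5  160. ]
scene B [199 332   4   8  20] [200.3 335.6] [ 688.8 -213.   160. ]
side A [210 211  15   7  71] [217.1 214.1] [625.4 131.2 160. ]
side A [226 215  20   8  95] [235.8 218.7] [595.2 124.4 160. ]
side A [174 242   7   5  19] [176.7 244.5] [636.8 211.  160. ]
side A [250 263   5   7  16] [252.  265.9] [524.1 187.4 160. ]
side A [144 288  11   7  37] [149.5 291.2] [613.2 289.8 160. ]
side A [158 300  19  11 140] [167.2 305.2] [579.7 293.5 160. ]
side A [142 301   7   4  16] [144.9 302.5] [606.1 305.3 160. ]
side A [178 305  25  13 201] [190.1 311.2] [549.9 285.3 160. ]
side B [326 107  10   4  24] [330.6 108.4] [ 616.2 -259.1  160. ]
side B [342 110   9   4  23] [345.8 111.8] [ 582.3 -262.7  160. ]
side B [294 146  12   5  43] [299.7 147.9] [601.8 -91.9 160. ]
side B [312 150  11   6  41] [317.  152.7] [567.3 -94.8 160. ]
```

```bash
cat >> h.py <<'E'
def goal(yaw,sign=1):
    # tool x down, tool z = sign*(unit y)
    y=np.array([-np.sin(yaw),np.cos(yaw),0])*sign; x=np.array([0,0,-1.])
    return np.c_[x,np.cross(y,x),y]
def need(P,Rg,obs=None):
    o=obs or readout.get_obs(); Rc=R.from_euler('xyz',o['tcp_rot']).as_matrix()
    print('shift world',(np.array(P)-o['tool_pos']).round(2),'shift tool cm',(Rc.T@(np.array(P)-o['tool_pos'])/10).round(3),'rotvec',R.from_matrix(Rc.T@Rg).as_rotvec().round(4),'t',o['time'],'F',o['contact_force'].round(1),'w',o['grip_width'].round(1))
E
python3 - <<'E'
from h import *
o=readout.get_obs();print(R.from_euler('xyz',o['tcp_rot']).as_matrix().round(3))
for s in (1,-1): need([586,208,300],goal(.276,s))
# tab & lug corners, z=204
s=cam('scene');d=cam('side')
print(onz(s,[[370.8,134.7],[383,142]],204).round(1))
sx=lambda a,b:(300+a/3.7,115+b/3.7)
dx=lambda a,b:(90+a/3,190+b/3)
print('tab',tri(s,sx(262,73),d,dx(346,183)),tri(s,sx(307,100),d,dx(287,172)))
E
```

```text
[[-0.    -0.965  0.262]
 [-0.001  0.262  0.965]
 [-1.     0.    -0.001]]Traceback (most recent call last):
  File "<stdin>", line 3, in <module>
  File "h.py", line 33, in need
    print('shift world',(np.array(P)-o['tool_pos']).round(2),'shift tool cm',(Rc.T@(np.array(P)-o['tool_pos'])/10).round(3),'rotvec',R.from_matrix(Rc.T@Rg).as_rotvec().round(4),'t',o['time'],'F',o['contact_force'].round(1),'w',o['grip_width'].round(1))
                                                                                                                                                                                                                                   ^^^^^^^^^^^^^^^^^^^^^
AttributeError: 'float' object has no attribute 'round'
```

```bash
sed -i "s/o\['grip_width'\].round(1)/round(float(o['grip_width']),1)/" h.py
python3 - <<'E'
from h import *
for s in (1,): need([586,208,300],goal(.276,s))
s=cam('scene');d=cam('side')
print(onz(s,[[370.8,134.7],[383,142]],204).round(1))
sx=lambda a,b:(300+a/3.7,115+b/3.7)
dx=lambda a,b:(90+a/3,190+b/3)
print('tab',tri(s,sx(262,73),d,dx(346,183)),tri(s,sx(307,100),d,dx(287,172)))
E
```

```text
shift world [ 448.74 -298.46   51.78] shift tool cm [ -5.165 -51.12  -17.07 ] rotvec [-5.407e-01 -1.100e-03 -4.000e-04] t 0.15 F [-0.5 -0.6 -0.3] w 91.8
[[566.7 228.  204. ]
 [593.  234.5 204. ]]
tab (array([566.50889477, 227.27353607, 204.33163594]), np.float64(1.270189608242943)) (array([592.27184164, 234.64714351, 203.19054436]), np.float64(0.9946041630745263))
```

>>> arm_command([
  {"tx":-0.323,"ty":-3.195,"tz":-1.067,"jaw":1},
  {"tx":-0.323,"ty":-3.195,"tz":-1.067,"jaw":1},
  {"tx":-0.323,"ty":-3.195,"tz":-1.067,"jaw":1},
  {"tx":-0.323,"ty":-3.195,"tz":-1.067,"jaw":1},
  {"tx":-0.323,"ty":-3.195,"tz":-1.067,"jaw":1},
  {"tx":-0.323,"ty":-3.195,"tz":-1.067,"jaw":1},
  {"tx":-0.323,"ty":-3.195,"tz":-1.067,"jaw":1},
  {"tx":-0.323,"ty":-3.195,"tz":-1.067,"jaw":1},
  {"tx":-0.323,"ty":-3.195,"tz":-1.067,"jaw":1},
  {"tx":-0.323,"ty":-3.195,"tz":-1.067,"jaw":1},
  {"tx":-0.323,"ty":-3.195,"tz":-1.067,"jaw":1},
  {"tx":-0.323,"ty":-3.195,"tz":-1.067,"jaw":1},
  {"tx":-0.323,"ty":-3.195,"tz":-1.067,"jaw":1},
  {"tx":-0.323,"ty":-3.195,"tz":-1.067,"jaw":1},
  {"tx":-0.323,"ty":-3.195,"tz":-1.067,"jaw":1},
  {"tx":-0.323,"ty":-3.195,"tz":-1.067,"jaw":1},
  {"wx":-0.135,"jaw":1},
  {"wx":-0.135,"jaw":1},
  {"wx":-0.135,"jaw":1},
  {"wx":-0.135,"jaw":1},
])

```text
invalid input at $.plan[0]: expected keys tx, ty, tz, wx, wy, wz, jaw
```

>>> arm_command([
  {"jaw":1},
  {"jaw":1},
])

```text
invalid input at $.plan[0]: expected keys tx, ty, tz, wx, wy, wz, jaw
```

```bash
python3 - <<'E'
from h import *
o=readout.get_obs()
need([586,208,300],goal(.276,1),o); C=cam('wrist',o)
im=imaging.capture('wrist');cv2.imwrite('pics/w1.png',im)
a=.276;ex=np.array([np.cos(a),np.sin(a),0]);ey=np.array([-np.sin(a),np.cos(a),0]);c=np.array([586,208,0])
for l,x,y,z in [('tabc',0,28,204),('lugc',0,-14,204),('+blkmid',0,84.5,160),('-blkmid',0,-84.5,160)]: print(l,proj(C,c+x*ex+y*ey+[0,0,z]).round(1))
E
```

```text
shift world [ 448.74 -298.46   51.78] shift tool cm [ -5.165 -51.12  -17.07 ] rotvec [-5.407e-01 -1.100e-03 -4.000e-04] t 0.15 F [-0.5 -0.6 -0.3] w 91.8
tabc [[132.2 719.1]]
lugc [[100.  728.1]]
+blkmid [[188.6 643.9]]
-blkmid [[ 70.7 682.5]]
```

View pics/w1.png

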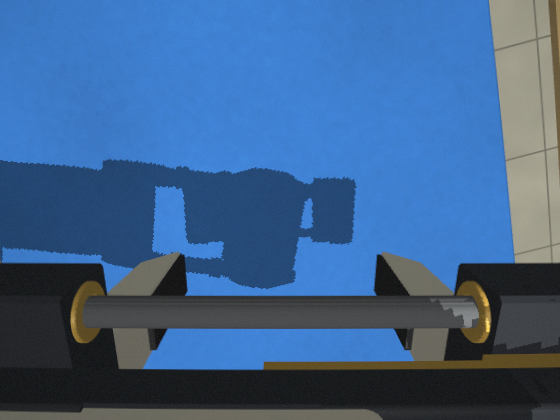

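All keys are required, so that call was refused and nothing moved. The picture is the start view again: empty counter and the arm's shadow.

>>> arm_command([
  {"tx":-0.323,"ty":-3.195,"tz":-1.067,"wx":0,"wy":0,"wz":0,"jaw":1},
  {"tx":-0.323,"ty":-3.195,"tz":-1.067,"wx":0,"wy":0,"wz":0,"jaw":1},
  {"tx":-0.323,"ty":-3.195,"tz":-1.067,"wx":0,"wy":0,"wz":0,"jaw":1},
  {"tx":-0.323,"ty":-3.195,"tz":-1.067,"wx":0,"wy":0,"wz":0,"jaw":1},
  {"tx":-0.323,"ty":-3.195,"tz":-1.067,"wx":0,"wy":0,"wz":0,"jaw":1},
  {"tx":-0.323,"ty":-3.195,"tz":-1.067,"wx":0,"wy":0,"wz":0,"jaw":1},
  {"tx":-0.323,"ty":-3.195,"tz":-1.067,"wx":0,"wy":0,"wz":0,"jaw":1},
  {"tx":-0.323,"ty":-3.195,"tz":-1.067,"wx":0,"wy":0,"wz":0,"jaw":1},
  {"tx":-0.323,"ty":-3.195,"tz":-1.067,"wx":0,"wy":0,"wz":0,"jaw":1},
  {"tx":-0.323,"ty":-3.195,"tz":-1.067,"wx":0,"wy":0,"wz":0,"jaw":1},
  {"tx":-0.323,"ty":-3.195,"tz":-1.067,"wx":0,"wy":0,"wz":0,"jaw":1},
  {"tx":-0.323,"ty":-3.195,"tz":-1.067,"wx":0,"wy":0,"wz":0,"jaw":1},
  {"tx":-0.323,"ty":-3.195,"tz":-1.067,"wx":0,"wy":0,"wz":0,"jaw":1},
  {"tx":-0.323,"ty":-3.195,"tz":-1.067,"wx":0,"wy":0,"wz":0,"jaw":1},
  {"tx":-0.323,"ty":-3.195,"tz":-1.067,"wx":0,"wy":0,"wz":0,"jaw":1},
  {"tx":-0.323,"ty":-3.195,"tz":-1.067,"wx":0,"wy":0,"wz":0,"jaw":1},
  {"tx":0,"ty":0,"tz":0,"wx":-0.135,"wy":0,"wz":0,"jaw":1},
  {"tx":0,"ty":0,"tz":0,"wx":-0.135,"wy":0,"wz":0,"jaw":1},
  {"tx":0,"ty":0,"tz":0,"wx":-0.135,"wy":0,"wz":0,"jaw":1},
  {"tx":0,"ty":0,"tz":0,"wx":-0.135,"wy":0,"wz":0,"jaw":1},
])

```text
time: 2.2
tool_pos: [586.1, 208.0, 299.9]
tcp_rot: [1.396, 1.57, -3.036]
contact_force: [-0.0, 0.5, 0.4]
grip_width: 91.9
```

>>> arm_command([
  {"tx":0,"ty":0,"tz":0,"wx":0,"wy":0,"wz":0,"jaw":1},
  {"tx":0,"ty":0,"tz":0,"wx":0,"wy":0,"wz":0,"jaw":1},
])

```text
time: 2.4
tool_pos: [586.0, 208.1, 300.2]
tcp_rot: [1.385, 1.57, -3.055]
contact_force: [-0.1, -0.5, -0.3]
grip_width: 91.9
```

```bash
python3 - <<'E'
from h import *
o=readout.get_obs()
need([586,208,300],goal(.276,1),o); C=cam('wrist',o)
im=imaging.capture('wrist');cv2.imwrite('pics/w2.png',im)
a=.276;ex=np.array([np.cos(a),np.sin(a),0]);ey=np.array([-np.sin(a),np.cos(a),0]);c=np.array([586,208,0])
for l,x,y,z in [('tabc',0,28,204),('lugc',0,-14,204),('+blkmid',0,84.5,160),('-blkmid',0,-84.5,160)]: print(l,proj(C,c+x*ex+y*ey+[0,0,z]).round(1))
E
```

```text
shift world [-0.01 -0.13 -0.18] shift tool cm [ 0.018  0.004 -0.013] rotvec [-0.0044  0.0001 -0.0004] t 2.4 F [-0.1 -0.5 -0.3] w 91.9
tabc [[322.2 224.3]]
lugc [[260.7 224.6]]
+blkmid [[386.4 207.4]]
-blkmid [[175.9 208.3]]
```

View pics/w2.png

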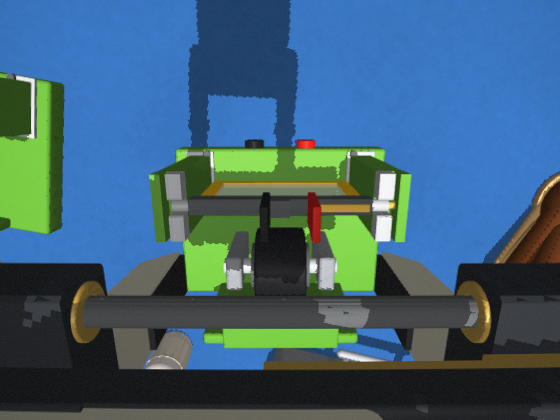

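Wrist view is as predicted: slots at about (177,206) and (384,205), lug's outer edge at column 261, tab's at 321. I'll refine from the block centroids.

```bash
python3 - <<'E'
from h import *
C=cam('wrist')
im=cv2.imread('pics/w2.png');hsv=cv2.cvtColor(im,cv2.COLOR_BGR2HSV)
m=((hsv[...,1]<40)&(hsv[...,2]>150)).astype(np.uint8);m[:165]=0;m[245:]=0;m[:,:140]=0;m[:,430:]=0
N,L,S,ce=cv2.connectedComponentsWithStats(m,connectivity=4)
for i in range(1,N):
    if S[i,4]>12: print(S[i],ce[i].round(1),onz(C,ce[i],160)[0].round(1))
red=((hsv[...,0]<8)|(hsv[...,0]>172))&(hsv[...,1]>150)&(hsv[...,2]>60)
ys,xs=np.nonzero(red[180:250]);ys+=180
for r in range(ys.min(),ys.max()+1): print(r,xs[ys==r].min(),xs[ys==r].max(),hsv[r,xs[ys==r].max()-1,2],end=' | ')
cv2.imwrite('pics/w2z.png',cv2.resize(im[150:260,150:420],None,fx=2.9,fy=2.9,interpolation=cv2.INTER_CUBIC))
E
```

```text
[211 165   3  17  27] [212.1 171.9] [572.5 148.5 160. ]
[372 174  24  37 592] [384.8 192. ] [551.5 283.7 160. ]
[165 175  16  23 280] [173.2 185.5] [591.3 121.1 160. ]
[172 205  15   2  19] [179.5 205.8] [606.2 129.2 160. ]
[375 215  17  26 394] [383.2 227.7] [579.8 292.8 160. ]
[169 218  14  23 121] [175.5 227.8] [625.4 129.6 160. ]
193 308 314 98 | 194 308 314 96 | 195 308 315 96 | 196 308 315 98 | 197 308 316 96 | 198 308 317 96 | 199 308 317 97 | 200 308 317 96 | 201 308 318 95 | 202 308 318 99 | 203 308 318 98 | 204 308 319 96 | 205 308 319 96 | 206 308 319 106 | 207 308 320 140 | 208 308 320 158 | 209 308 320 159 | 210 308 320 162 | 211 308 320 160 | 212 308 321 145 | 213 308 320 159 | 214 308 320 158 | 215 308 320 158 | 216 308 320 157 | 217 308 320 157 | 218 308 320 157 | 219 308 320 154 | 220 308 320 155 | 221 308 320 157 | 222 308 320 157 | 223 308 319 156 | 224 308 319 158 | 225 309 319 158 | 226 309 319 158 | 227 309 319 157 | 228 309 319 158 | 229 310 319 157 | 230 310 319 156 | 231 310 320 154 | 232 310 320 154 | 233 311 320 151 | 234 311 320 154 | 235 311 320 151 | 236 311 320 153 | 237 312 320 150 | 238 312 320 151 | 239 312 319 154 | 240 312 319 155 | 241 313 319 156 | 242 314 318 114 |
```

View pics/w2z.png

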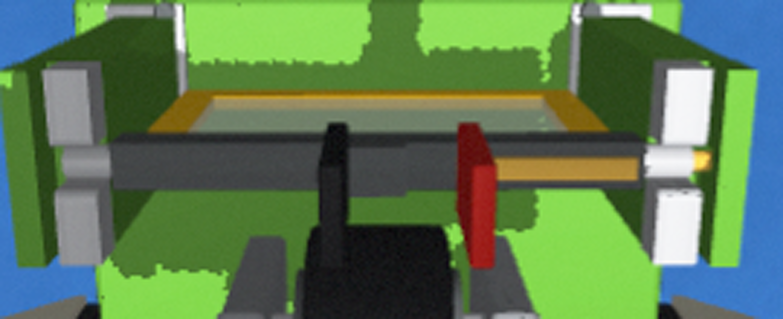

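>>> arm_command([
  {"tx":1.5,"ty":0,"tz":0,"wx":0,"wy":0,"wz":0,"jaw":1},
  {"tx":1.5,"ty":0,"tz":0,"wx":0,"wy":0,"wz":0,"jaw":1},
  {"tx":1.5,"ty":0,"tz":0,"wx":0,"wy":0,"wz":0,"jaw":1},
  {"tx":1.5,"ty":0,"tz":0,"wx":0,"wy":0,"wz":0,"jaw":1},
  {"tx":1.5,"ty":0,"tz":0,"wx":0,"wy":0,"wz":0,"jaw":1},
  {"tx":1.5,"ty":0,"tz":0,"wx":0,"wy":0,"wz":0,"jaw":1},
  {"tx":1.0,"ty":0,"tz":0,"wx":0,"wy":0,"wz":0,"jaw":1},
  {"tx":0.7,"ty":0,"tz":0,"wx":0,"wy":0,"wz":0,"jaw":1},
  {"tx":0.6,"ty":0,"tz":0,"wx":0,"wy":0,"wz":0,"jaw":1},
  {"tx":0,"ty":0,"tz":0,"wx":0,"wy":0,"wz":0,"jaw":1},
  {"tx":0,"ty":0,"tz":0,"wx":0,"wy":0,"wz":0,"jaw":1},
])

```text
time: 3.55
tool_pos: [586.3, 208.2, 187.8]
tcp_rot: [-1.507, 1.57, 0.339]
contact_force: [0.1, -0.0, 0.2]
grip_width: 91.7
```

```bash
python3 - <<'E'
from h import *
o=readout.get_obs()
need([586,208,187],goal(.276,1),o)
im=imaging.capture('side');cv2.imwrite('pics/d3.png',cv2.resize(im[150:350,100:300],None,fx=3,fy=3,interpolation=cv2.INTER_CUBIC))
E
```

```text
shift world [-0.31 -0.23 -0.83] shift tool cm [ 0.083  0.036 -0.014] rotvec [-0.0011  0.      0.0007] t 3.55 F [ 0.1 -0.   0.2] w 91.7
```

View pics/d3.png

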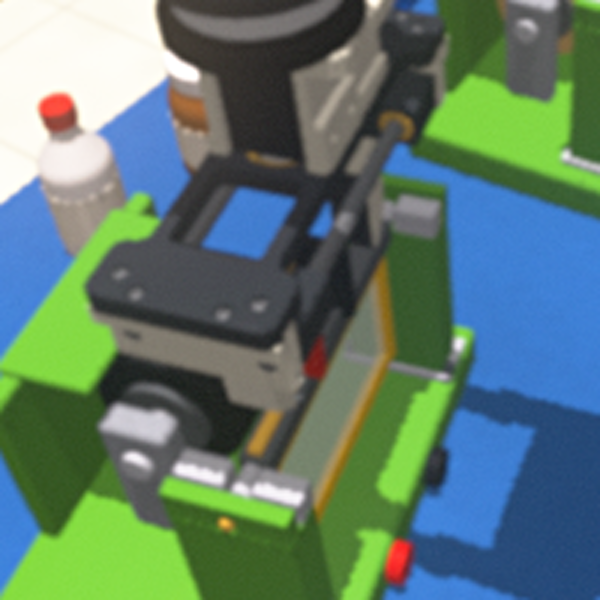

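The fingers straddle tab and lug with no contact. Next I squeeze.

>>> arm_command([
  {"tx":0,"ty":0,"tz":0,"wx":0,"wy":0,"wz":0,"jaw":0.2},
  {"tx":0,"ty":0,"tz":0,"wx":0,"wy":0,"wz":0,"jaw":0},
  {"tx":0,"ty":0,"tz":0,"wx":0,"wy":0,"wz":0,"jaw":-0.1},
  {"tx":0,"ty":0,"tz":0,"wx":0,"wy":0,"wz":0,"jaw":-0.2},
  {"tx":0,"ty":0,"tz":0,"wx":0,"wy":0,"wz":0,"jaw":-0.3},
  {"tx":0,"ty":0,"tz":0,"wx":0,"wy":0,"wz":0,"jaw":-0.5},
  {"tx":0,"ty":0,"tz":0,"wx":0,"wy":0,"wz":0,"jaw":-1},
  {"tx":0,"ty":0,"tz":0,"wx":0,"wy":0,"wz":0,"jaw":-1},
  {"tx":0,"ty":0,"tz":0,"wx":0,"wy":0,"wz":0,"jaw":-1},
  {"tx":0,"ty":0,"tz":0,"wx":0,"wy":0,"wz":0,"jaw":-1},
])

```text
time: 4.6
tool_pos: [586.2, 207.9, 187.5]
tcp_rot: [-2.092, 1.57, -0.246]
contact_force: [0.0, -0.5, 1.6]
grip_width: 27.6
```

```bash
python3 - <<'E'
from h import *
o=readout.get_obs()
need([586,208,187],goal(.276,1),o);print(o['moment'])
im=imaging.capture('side');cv2.imwrite('pics/d4.png',cv2.resize(im[150:350,100:300],None,fx=3,fy=3,interpolation=cv2.INTER_CUBIC))
E
```

```text
shift world [-0.23  0.1  -0.54] shift tool cm [0.054 0.019 0.016] rotvec [-0.001  -0.0002  0.0003] t 4.6 F [ 0.  -0.5  1.6] w 27.6
[0.20772181 0.10251492 0.01770441]
```

View pics/d4.png

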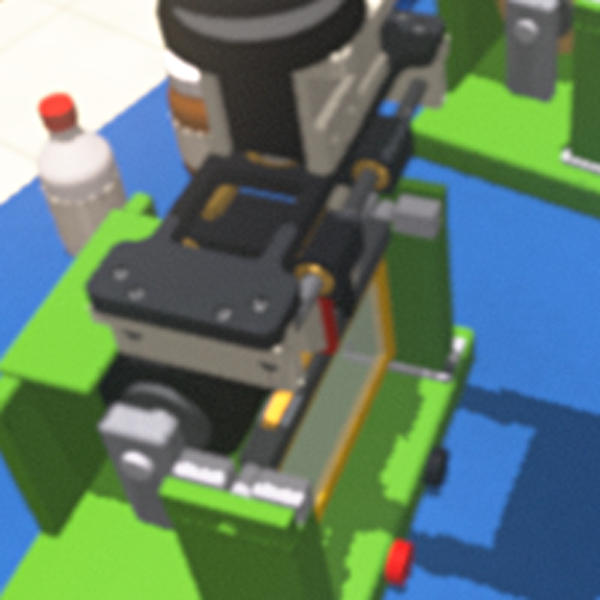

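The pin is drawn: the opening is 27.6 mm, close to 28, and the brass tip has gone from the plate at (225,525). I'll lift a little and check the force.

>>> arm_command([
  {"tx":-0.2,"ty":0,"tz":0,"wx":0,"wy":0,"wz":0,"jaw":-1},
  {"tx":-0.2,"ty":0,"tz":0,"wx":0,"wy":0,"wz":0,"jaw":-1},
  {"tx":-0.2,"ty":0,"tz":0,"wx":0,"wy":0,"wz":0,"jaw":-1},
  {"tx":0,"ty":0,"tz":0,"wx":0,"wy":0,"wz":0,"jaw":-1},
])

```text
time: 5.05
tool_pos: [586.2, 208.2, 193.6]
tcp_rot: [-1.756, 1.57, 0.09]
contact_force: [0.7, 0.2, -2.2]
grip_width: 27.8
```

>>> arm_command([
  {"tx":-0.3,"ty":0,"tz":0,"wx":0,"wy":0,"wz":0,"jaw":-1},
  {"tx":-0.5,"ty":0,"tz":0,"wx":0,"wy":0,"wz":0,"jaw":-1},
  {"tx":-0.7,"ty":0,"tz":0,"wx":0,"wy":0,"wz":0,"jaw":-1},
  {"tx":-0.9,"ty":0,"tz":0,"wx":0,"wy":0,"wz":0,"jaw":-1},
  {"tx":-1,"ty":0,"tz":0,"wx":0,"wy":0,"wz":0,"jaw":-1},
  {"tx":-1,"ty":0,"tz":0,"wx":0,"wy":0,"wz":0,"jaw":-1},
  {"tx":-1,"ty":0,"tz":0,"wx":0,"wy":0,"wz":0,"jaw":-1},
  {"tx":-1,"ty":0,"tz":0,"wx":0,"wy":0,"wz":0,"jaw":-1},
  {"tx":-1,"ty":0,"tz":0,"wx":0,"wy":0,"wz":0,"jaw":-1},
  {"tx":-1,"ty":0,"tz":0,"wx":0,"wy":0,"wz":0,"jaw":-1},
  {"tx":-1,"ty":0,"tz":0,"wx":0,"wy":0,"wz":0,"jaw":-1},
  {"tx":-1,"ty":0,"tz":0,"wx":0,"wy":0,"wz":0,"jaw":-1},
  {"tx":-1,"ty":0,"tz":0,"wx":0,"wy":0,"wz":0,"jaw":-1},
  {"tx":-0.7,"ty":0,"tz":0,"wx":0,"wy":0,"wz":0,"jaw":-1},
  {"tx":-0.4,"ty":0,"tz":0,"wx":0,"wy":0,"wz":0,"jaw":-1},
  {"tx":0,"ty":0,"tz":0,"wx":0,"wy":0,"wz":0,"jaw":-1},
  {"tx":0,"ty":0,"tz":0,"wx":0,"wy":0,"wz":0,"jaw":-1},
])

```text
time: 6.75
tool_pos: [585.9, 208.1, 318.0]
tcp_rot: [1.414, 1.57, -3.023]
contact_force: [-0.1, 0.6, -2.5]
grip_width: 27.5
```

```bash
python3 - <<'E'
from h import *
o=readout.get_obs()
print(o['contact_force'],o['moment'])
need([591.4,-177.2,o['tool_pos'][2]],goal(.088,1),o); need([591.4,-177.2,o['tool_pos'][2]],goal(.088,1),dict(o,tcp_rot=R.from_matrix(goal(.088)).as_euler('xyz')))
for n in ['side','wrist']: cv2.imwrite(f'pics/{n}5.png',imaging.capture(n))
E
```

```text
[-0.08564709  0.61531061 -2.53804971] [ 0.04590601  0.03787975 -0.01173942]
shift world [   5.45 -385.33    0.  ] shift tool cm [ 3.0000e-03  9.9460e+00 -3.7231e+01] rotvec [ 0.1872  0.     -0.0007] t 6.75 F [-0.1  0.6 -2.5] w 27.5
shift world [   5.45 -385.33    0.  ] shift tool cm [ -0.      2.843 -38.432] rotvec [-0.  0.  0.] t 6.75 F [-0.1  0.6 -2.5] w 27.5<sys>:0: UserWarning: Gimbal lock detected. Setting third angle to zero since it is not possible to uniquely determine all angles.
```

View pics/side5.png

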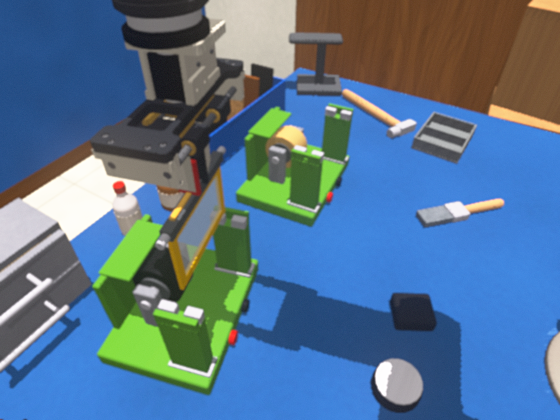

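View pics/wrist5.png

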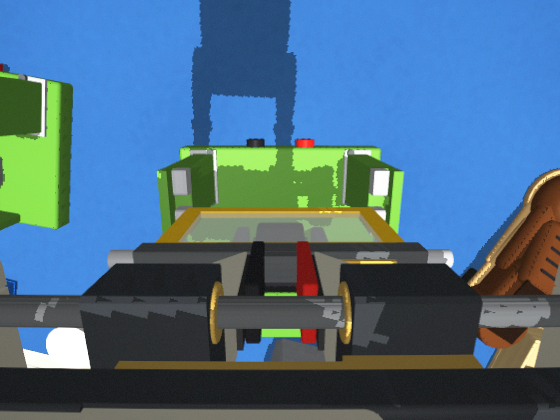

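>>> arm_command([
  {"tx":0,"ty":0.15,"tz":-0.56,"wx":0,"wy":0,"wz":0,"jaw":-1},
  {"tx":0,"ty":0.3,"tz":-1.12,"wx":0,"wy":0,"wz":0,"jaw":-1},
  {"tx":0,"ty":0.45,"tz":-1.68,"wx":0,"wy":0,"wz":0,"jaw":-1},
  {"tx":0,"ty":0.6,"tz":-2.25,"wx":0,"wy":0,"wz":0,"jaw":-1},
  {"tx":0,"ty":0.6,"tz":-2.25,"wx":0,"wy":0,"wz":0,"jaw":-1},
  {"tx":0,"ty":0.6,"tz":-2.25,"wx":0,"wy":0,"wz":0,"jaw":-1},
  {"tx":0,"ty":0.6,"tz":-2.25,"wx":0,"wy":0,"wz":0,"jaw":-1},
  {"tx":0,"ty":0.6,"tz":-2.25,"wx":0,"wy":0,"wz":0,"jaw":-1},
  {"tx":0,"ty":0.6,"tz":-2.25,"wx":0,"wy":0,"wz":0,"jaw":-1},
  {"tx":0,"ty":0.6,"tz":-2.25,"wx":0,"wy":0,"wz":0,"jaw":-1},
  {"tx":0,"ty":0.6,"tz":-2.25,"wx":0,"wy":0,"wz":0,"jaw":-1},
  {"tx":0,"ty":0.6,"tz":-2.25,"wx":0,"wy":0,"wz":0,"jaw":-1},
  {"tx":0,"ty":0.6,"tz":-2.25,"wx":0,"wy":0,"wz":0,"jaw":-1},
  {"tx":0,"ty":0.6,"tz":-2.25,"wx":0,"wy":0,"wz":0,"jaw":-1},
  {"tx":0,"ty":0.6,"tz":-2.25,"wx":0,"wy":0,"wz":0,"jaw":-1},
  {"tx":0,"ty":0.6,"tz":-2.25,"wx":0,"wy":0,"wz":0,"jaw":-1},
  {"tx":0,"ty":0.6,"tz":-2.25,"wx":0,"wy":0,"wz":0,"jaw":-1},
  {"tx":0,"ty":0.45,"tz":-1.68,"wx":0,"wy":0,"wz":0,"jaw":-1},
  {"tx":0,"ty":0.3,"tz":-1.12,"wx":0,"wy":0,"wz":0,"jaw":-1},
  {"tx":0,"ty":0.15,"tz":-0.56,"wx":0,"wy":0,"wz":0,"jaw":-1},
])

```text
time: 8.85
tool_pos: [591.5, -188.8, 318.3]
tcp_rot: [0.5, 1.571, 2.345]
contact_force: [0.1, -0.2, -2.7]
grip_width: 27.5
```

>>> arm_command([
  {"tx":0,"ty":0,"tz":-0.6,"wx":0.03,"wy":0,"wz":0,"jaw":-1},
  {"tx":0,"ty":0,"tz":-0.4,"wx":0.045,"wy":0,"wz":0,"jaw":-1},
  {"tx":0,"ty":0,"tz":0,"wx":0.045,"wy":0,"wz":0,"jaw":-1},
  {"tx":0,"ty":0,"tz":0,"wx":0.04,"wy":0,"wz":0,"jaw":-1},
  {"tx":0,"ty":0,"tz":0,"wx":0.027,"wy":0,"wz":0,"jaw":-1},
  {"tx":0,"ty":0,"tz":0,"wx":0,"wy":0,"wz":0,"jaw":-1},
  {"tx":0,"ty":0,"tz":0,"wx":0,"wy":0,"wz":0,"jaw":-1},
  {"tx":0,"ty":0,"tz":0,"wx":0,"wy":0,"wz":0,"jaw":-1},
])

```text
time: 9.65
tool_pos: [594.4, -196.9, 318.4]
tcp_rot: [-0.794, 1.571, 0.865]
contact_force: [-0.2, 0.6, -2.8]
grip_width: 27.7
```

```bash
python3 - <<'E'
from h import *
o=readout.get_obs()
need([591.4,-177.2,o['tool_pos'][2]],goal(.088,1),o); print(o['moment'])
for n in ['scene','side','wrist']: cv2.imwrite(f'pics/{n}6.png',imaging.capture(n))
C=cam('wrist',o);p=o['tool_pos'];G=goal(.088)
for y in (-82,82): print('journal expected',proj(C,p+G@[37.5,0,y]))
for y in (-84.5,84.5): print('slot expected',proj(C,np.r_[591.4,-177.2,160]+G@[0,0,y]))
E
```

```text
shift world [-3.04 19.66  0.  ] shift tool cm [0.    0.128 1.985] rotvec [0.0008 0.0001 0.0001] t 9.65 F [-0.2  0.6 -2.8] w 27.7
[0.06618305 0.07643149 0.00142502]
journal expected [[125.73340689 257.87110712]]
journal expected [[436.96812272 258.05441849]]
slot expected [[204.92594197 200.6095362 ]]
slot expected [[403.52842554 200.74256848]]
```

View pics/wrist6.png

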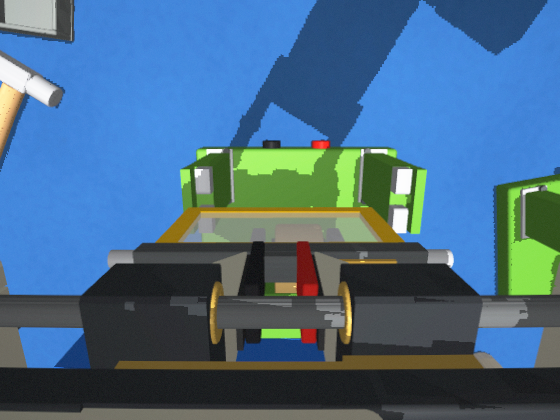

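View pics/scene6.png

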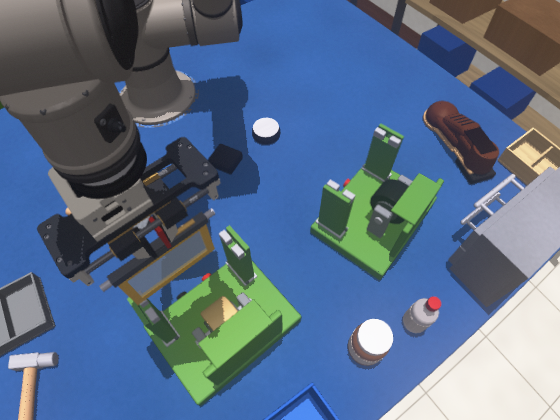

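View pics/side6.png

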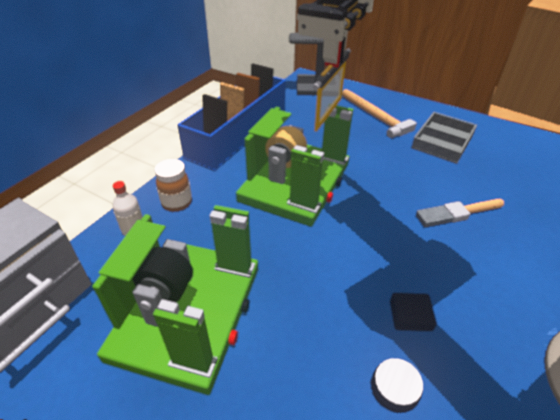

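Guard is held level, journals at (122,258) and (437,258), matching the prediction. The +y slot of unit B sits between its blocks at (402,180) and (399,219), also where predicted. I moved about 20 mm too far in -y, which I'll correct. First I'll refine the slot x from this view.

```bash
python3 - <<'E'
from h import *
o=readout.get_obs();C=cam('wrist',o)
im=cv2.imread('pics/wrist6.png');hsv=cv2.cvtColor(im,cv2.COLOR_BGR2HSV)
c=np.array([591.4,-177.2,160]);G=goal(.088)
m=((hsv[...,1]<40)&(hsv[...,2]>150)).astype(np.uint8);m[:160]=0;m[240:]=0;m[:,:190]=0;m[:,425:]=0
N,L,S,ce=cv2.connectedComponentsWithStats(m,connectivity=4)
for i in range(1,N):
    if S[i,4]>12: print(S[i],ce[i].round(1),(G.T@(onz(C,ce[i],160)[0]-c)).round(1)*[1,-1,1])
# edges of block (rows) on column ~402, in unit x
for col in (401,403,398,400): 
    print(col,[int(v) for v in hsv[160:240,col,2]])
cv2.imwrite('pics/w6z.png',cv2.resize(im[150:280,100:460],None,fx=2.2,fy=2.2,interpolation=cv2.INTER_CUBIC))
E
```

```text
[231 160   3  42  90] [232.  180.6] [  0.  -17.3 -61. ]
[359 160   4  42  70] [360.4 179.8] [  0.  -18.   46.5]
[194 169  16  25 341] [202.  180.4] [  0.  -17.5 -86.1]
[395 169  18  25 379] [403.5 180.9] [  0.  -17.1  82.7]
[392 208  17  25 355] [400.  219.7] [ 0.  16.8 82.9]
[198 218  14  16 196] [205.  225.1] [  0.   21.8 -85.9]
[276 234  45   6 117] [293.5 237.8] [ 0.  33.4 -9. ]
401 [106, 94, 93, 96, 94, 86, 101, 113, 112, 245, 253, 254, 253, 254, 254, 254, 254, 254, 254, 254, 254, 254, 254, 254, 253, 254, 254, 253, 253, 254, 253, 253, 251, 237, 235, 239, 238, 238, 237, 237, 237, 236, 236, 237, 195, 124, 105, 106, 168, 231, 249, 254, 253, 253, 253, 253, 253, 253, 253, 253, 253, 253, 253, 253, 253, 253, 253, 253, 253, 253, 253, 253, 253, 234, 225, 224, 224, 198, 129, 144]
403 [193, 106, 93, 94, 93, 86, 100, 111, 111, 245, 253, 254, 253, 253, 253, 254, 254, 253, 253, 254, 253, 253, 253, 253, 253, 253, 253, 253, 253, 253, 253, 253, 251, 236, 235, 237, 237, 237, 237, 236, 236, 237, 236, 237, 232, 183, 120, 106, 170, 229, 249, 253, 253, 253, 253, 253, 253, 253, 253, 253, 253, 252, 253
[... 184 characters left out ...]
, 253, 253, 253, 252, 252, 252, 253, 253, 252, 253, 253, 253, 251, 237, 236, 239, 239, 239, 239, 239, 238, 238, 238, 237, 194, 126, 106, 114, 169, 230, 249, 254, 253, 253, 253, 253, 253, 253, 253, 253, 253, 253, 253, 253, 253, 253, 253, 253, 253, 253, 253, 253, 253, 232, 196, 129, 144, 148, 147, 146]
400 [97, 94, 95, 92, 94, 90, 111, 113, 109, 243, 253, 253, 253, 253, 253, 253, 253, 253, 253, 253, 253, 254, 254, 254, 254, 254, 254, 254, 253, 254, 254, 253, 251, 236, 235, 239, 238, 239, 238, 238, 238, 236, 237, 238, 197, 124, 105, 107, 170, 230, 249, 254, 253, 253, 253, 253, 253, 253, 253, 253, 253, 253, 253, 253, 253, 253, 253, 253, 253, 253, 253, 253, 253, 232, 225, 225, 197, 129, 145, 141]
```

View pics/w6z.png

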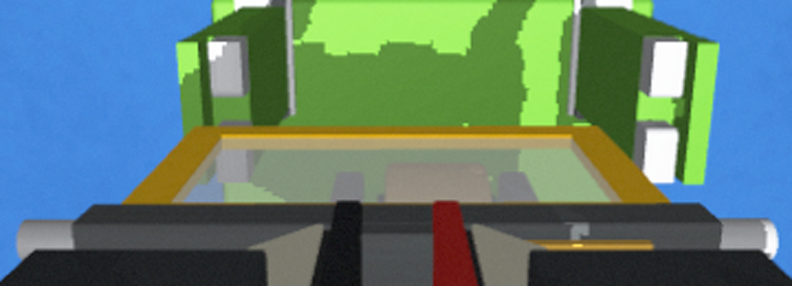

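>>> arm_command([
  {"tx":0,"ty":0.13,"tz":0.3,"wx":0,"wy":0,"wz":0,"jaw":-1},
  {"tx":0,"ty":0,"tz":0.6,"wx":0,"wy":0,"wz":0,"jaw":-1},
  {"tx":0,"ty":0,"tz":0.6,"wx":0,"wy":0,"wz":0,"jaw":-1},
  {"tx":0,"ty":0,"tz":0.48,"wx":0,"wy":0,"wz":0,"jaw":-1},
  {"tx":0,"ty":0,"tz":0,"wx":0,"wy":0,"wz":0,"jaw":-1},
  {"tx":0,"ty":0,"tz":0,"wx":0,"wy":0,"wz":0,"jaw":-1},
])

```text
time: 10.4
tool_pos: [591.4, -177.2, 318.5]
tcp_rot: [-2.354, 1.571, -0.695]
contact_force: [-0.4, 0.2, -3.1]
grip_width: 27.6
```

Slot x agrees to 0.2 mm across the three cameras. In y the wrist says 1.6 mm lower, well inside the play, so I shift -1 mm. Descending to 8 mm above the lips.

>>> arm_command([
  {"tx":0.4,"ty":0,"tz":-0.1,"wx":0,"wy":0,"wz":0,"jaw":-1},
  {"tx":0.8,"ty":0,"tz":0,"wx":0,"wy":0,"wz":0,"jaw":-1},
  {"tx":1,"ty":0,"tz":0,"wx":0,"wy":0,"wz":0,"jaw":-1},
  {"tx":1,"ty":0,"tz":0,"wx":0,"wy":0,"wz":0,"jaw":-1},
  {"tx":1,"ty":0,"tz":0,"wx":0,"wy":0,"wz":0,"jaw":-1},
  {"tx":1,"ty":0,"tz":0,"wx":0,"wy":0,"wz":0,"jaw":-1},
  {"tx":1,"ty":0,"tz":0,"wx":0,"wy":0,"wz":0,"jaw":-1},
  {"tx":1,"ty":0,"tz":0,"wx":0,"wy":0,"wz":0,"jaw":-1},
  {"tx":1,"ty":0,"tz":0,"wx":0,"wy":0,"wz":0,"jaw":-1},
  {"tx":0.8,"ty":0,"tz":0,"wx":0,"wy":0,"wz":0,"jaw":-1},
  {"tx":0.6,"ty":0,"tz":0,"wx":0,"wy":0,"wz":0,"jaw":-1},
  {"tx":0.5,"ty":0,"tz":0,"wx":0,"wy":0,"wz":0,"jaw":-1},
  {"tx":0.4,"ty":0,"tz":0,"wx":0,"wy":0,"wz":0,"jaw":-1},
  {"tx":0.3,"ty":0,"tz":0,"wx":0,"wy":0,"wz":0,"jaw":-1},
  {"tx":0,"ty":0,"tz":0,"wx":0,"wy":0,"wz":0,"jaw":-1},
  {"tx":0,"ty":0,"tz":0,"wx":0,"wy":0,"wz":0,"jaw":-1},
])

```text
time: 12.0
tool_pos: [591.6, -178.4, 210.6]
tcp_rot: [-1.759, 1.57, -0.1]
contact_force: [-0.1, -0.5, -2.9]
grip_width: 27.5
```

```bash
python3 - <<'E'
from h import *
o=readout.get_obs()
need([591.4,-177.2,187.5],goal(.088,1),o); print(o['moment'])
a=imaging.capture('side');b=imaging.capture('scene')
cv2.imwrite('pics/d7.png',cv2.resize(a[60:220,225:375],None,fx=3.6,fy=3.6,interpolation=cv2.INTER_CUBIC))
cv2.imwrite('pics/s7.png',cv2.resize(b[190:350,90:310],None,fx=3.6,fy=3.6,interpolation=cv2.INTER_CUBIC))
E
```

```text
shift world [ -0.15   1.24 -23.09] shift tool cm [2.309 0.005 0.126] rotvec [ 0.0002 -0.0001  0.0004] t 12.0 F [-0.1 -0.5 -2.9] w 27.5
[ 0.02759149 -0.00682897  0.00047251]
```

View pics/d7.png

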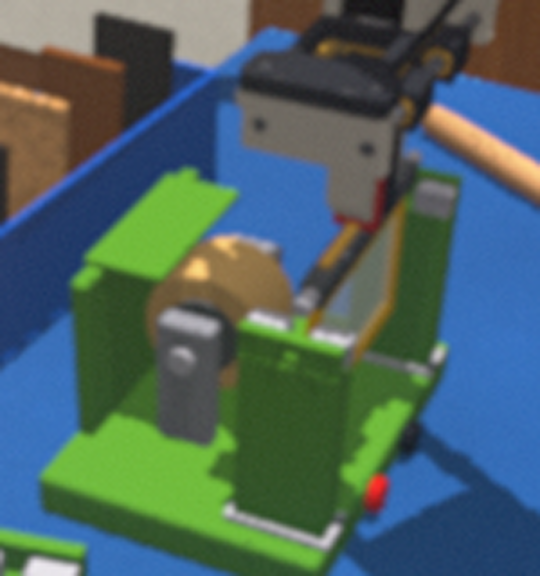

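View pics/s7.png

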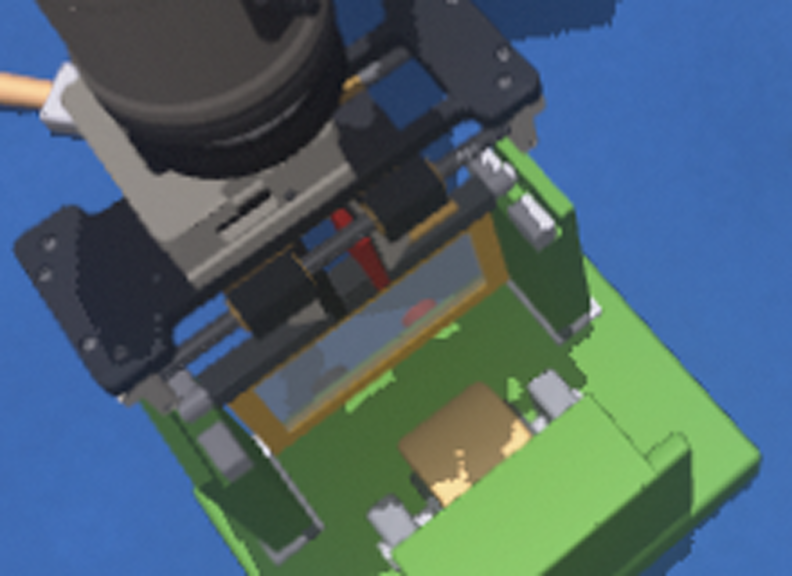

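The journals hang just above the slots, pin end over the red-button side. I'll lower in small steps and watch the force.

>>> arm_command([
  {"tx":0.2,"ty":0,"tz":0,"wx":0,"wy":0,"wz":0,"jaw":-1},
  {"tx":0.2,"ty":0,"tz":0,"wx":0,"wy":0,"wz":0,"jaw":-1},
  {"tx":0.2,"ty":0,"tz":0,"wx":0,"wy":0,"wz":0,"jaw":-1},
  {"tx":0.2,"ty":0,"tz":0,"wx":0,"wy":0,"wz":0,"jaw":-1},
  {"tx":0,"ty":0,"tz":0,"wx":0,"wy":0,"wz":0,"jaw":-1},
])

```text
time: 12.6
tool_pos: [591.3, -178.4, 201.9]
tcp_rot: [0.98, 1.57, 2.639]
contact_force: [-0.2, 0.5, -3.5]
grip_width: 27.6
```

>>> arm_command([
  {"tx":0.1,"ty":0,"tz":0,"wx":0,"wy":0,"wz":0,"jaw":-1},
  {"tx":0.1,"ty":0,"tz":0,"wx":0,"wy":0,"wz":0,"jaw":-1},
  {"tx":0,"ty":0,"tz":0,"wx":0,"wy":0,"wz":0,"jaw":-1},
])

```text
time: 12.9
tool_pos: [591.4, -178.4, 200.2]
tcp_rot: [0.766, 1.571, 2.425]
contact_force: [-0.1, 0.5, -2.4]
grip_width: 27.4
```

No contact yet, at 2 mm below lip height. I continue.

>>> arm_command([
  {"tx":0.1,"ty":0,"tz":0,"wx":0,"wy":0,"wz":0,"jaw":-1},
  {"tx":0.1,"ty":0,"tz":0,"wx":0,"wy":0,"wz":0,"jaw":-1},
  {"tx":0.1,"ty":0,"tz":0,"wx":0,"wy":0,"wz":0,"jaw":-1},
  {"tx":0,"ty":0,"tz":0,"wx":0,"wy":0,"wz":0,"jaw":-1},
])

```text
time: 13.3
tool_pos: [591.4, -178.4, 197.2]
tcp_rot: [0.821, 1.57, 2.48]
contact_force: [0.0, -0.2, -2.8]
grip_width: 27.4
```

>>> arm_command([
  {"tx":0.1,"ty":0,"tz":0,"wx":0,"wy":0,"wz":0,"jaw":-1},
  {"tx":0.1,"ty":0,"tz":0,"wx":0,"wy":0,"wz":0,"jaw":-1},
  {"tx":0.1,"ty":0,"tz":0,"wx":0,"wy":0,"wz":0,"jaw":-1},
  {"tx":0,"ty":0,"tz":0,"wx":0,"wy":0,"wz":0,"jaw":-1},
])

```text
time: 13.7
tool_pos: [591.3, -178.4, 194.2]
tcp_rot: [0.789, 1.57, 2.448]
contact_force: [-0.6, 0.4, -2.8]
grip_width: 27.5
```

>>> arm_command([
  {"tx":0.1,"ty":0,"tz":0,"wx":0,"wy":0,"wz":0,"jaw":-1},
  {"tx":0.1,"ty":0,"tz":0,"wx":0,"wy":0,"wz":0,"jaw":-1},
  {"tx":0.1,"ty":0,"tz":0,"wx":0,"wy":0,"wz":0,"jaw":-1},
  {"tx":0,"ty":0,"tz":0,"wx":0,"wy":0,"wz":0,"jaw":-1},
])

```text
time: 14.1
tool_pos: [591.3, -178.4, 191.2]
tcp_rot: [0.732, 1.57, 2.391]
contact_force: [-0.9, -0.1, -2.6]
grip_width: 27.7
```

Entering the slots freely. Last few mm.

>>> arm_command([
  {"tx":0.1,"ty":0,"tz":0,"wx":0,"wy":0,"wz":0,"jaw":-1},
  {"tx":0.1,"ty":0,"tz":0,"wx":0,"wy":0,"wz":0,"jaw":-1},
  {"tx":0.05,"ty":0,"tz":0,"wx":0,"wy":0,"wz":0,"jaw":-1},
  {"tx":0,"ty":0,"tz":0,"wx":0,"wy":0,"wz":0,"jaw":-1},
])

```text
time: 14.5
tool_pos: [591.4, -178.4, 188.8]
tcp_rot: [0.568, 1.571, 2.227]
contact_force: [-0.7, 0.7, -3.0]
grip_width: 27.5
```

>>> arm_command([
  {"tx":0.05,"ty":0,"tz":0,"wx":0,"wy":0,"wz":0,"jaw":-1},
  {"tx":0.03,"ty":0,"tz":0,"wx":0,"wy":0,"wz":0,"jaw":-1},
  {"tx":0,"ty":0,"tz":0,"wx":0,"wy":0,"wz":0,"jaw":-1},
])

```text
time: 14.8
tool_pos: [591.4, -178.4, 188.0]
tcp_rot: [0.359, 1.571, 2.018]
contact_force: [-1.0, -0.5, -2.5]
grip_width: 27.7
```

>>> arm_command([
  {"tx":0.05,"ty":0,"tz":0,"wx":0,"wy":0,"wz":0,"jaw":-1},
  {"tx":0,"ty":0,"tz":0,"wx":0,"wy":0,"wz":0,"jaw":-1},
])

```text
time: 15.0
tool_pos: [591.5, -178.4, 187.8]
tcp_rot: [-1.623, 1.57, 0.036]
contact_force: [-0.3, -0.0, -0.4]
grip_width: 27.4
```

>>> arm_command([
  {"tx":0.04,"ty":0,"tz":0,"wx":0,"wy":0,"wz":0,"jaw":-1},
  {"tx":0,"ty":0,"tz":0,"wx":0,"wy":0,"wz":0,"jaw":-1},
])

```text
time: 15.2
tool_pos: [591.6, -178.5, 187.6]
tcp_rot: [-1.769, 1.57, -0.11]
contact_force: [-0.9, -0.2, 0.8]
grip_width: 27.6
```

The weight has transferred to the forks (force went from -2.8 to +0.8 N) at the same height as on unit A. Quick look before release.

```bash
python3 - <<'E'
from h import *
o=readout.get_obs(); print(o['moment'],o['contact_force'])
a=imaging.capture('side');b=imaging.capture('scene')
cv2.imwrite('pics/d8.png',np.hstack([cv2.resize(a[90:200,270:370],None,fx=4,fy=4.4,interpolation=cv2.INTER_CUBIC),cv2.resize(b[210:350,120:260],(400,484),interpolation=cv2.INTER_CUBIC)]))
E
```

```text
[0.27823514 0.11195004 0.06246298] [-0.94441332 -0.15233962  0.77711522]
```

View pics/d8.png

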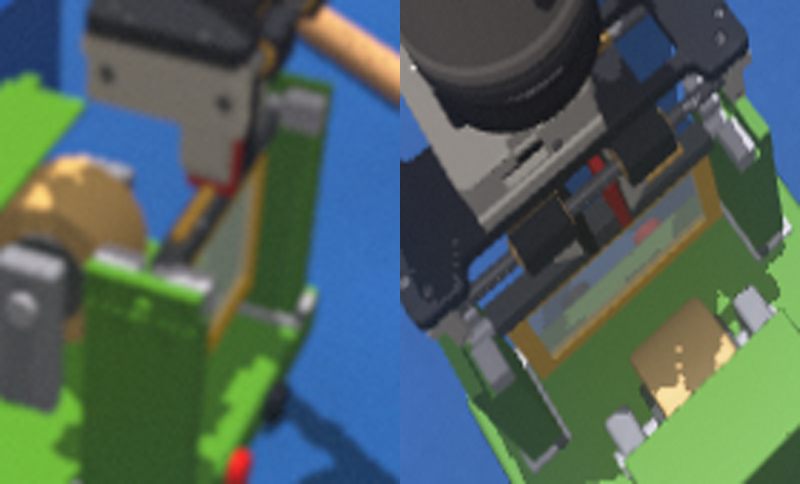

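Both ends look down, and the moment matches the one seen when seated on A. I release gradually.

>>> arm_command([
  {"tx":0,"ty":0,"tz":0,"wx":0,"wy":0,"wz":0,"jaw":-0.38},
  {"tx":0,"ty":0,"tz":0,"wx":0,"wy":0,"wz":0,"jaw":-0.33},
  {"tx":0,"ty":0,"tz":0,"wx":0,"wy":0,"wz":0,"jaw":-0.28},
  {"tx":0,"ty":0,"tz":0,"wx":0,"wy":0,"wz":0,"jaw":-0.23},
  {"tx":0,"ty":0,"tz":0,"wx":0,"wy":0,"wz":0,"jaw":-0.18},
  {"tx":0,"ty":0,"tz":0,"wx":0,"wy":0,"wz":0,"jaw":-0.13},
  {"tx":0,"ty":0,"tz":0,"wx":0,"wy":0,"wz":0,"jaw":-0.08},
  {"tx":0,"ty":0,"tz":0,"wx":0,"wy":0,"wz":0,"jaw":0},
  {"tx":0,"ty":0,"tz":0,"wx":0,"wy":0,"wz":0,"jaw":0.1},
  {"tx":0,"ty":0,"tz":0,"wx":0,"wy":0,"wz":0,"jaw":0.2},
  {"tx":0,"ty":0,"tz":0,"wx":0,"wy":0,"wz":0,"jaw":0.35},
  {"tx":0,"ty":0,"tz":0,"wx":0,"wy":0,"wz":0,"jaw":0.5},
  {"tx":0,"ty":0,"tz":0,"wx":0,"wy":0,"wz":0,"jaw":0.7},
  {"tx":0,"ty":0,"tz":0,"wx":0,"wy":0,"wz":0,"jaw":1},
  {"tx":0,"ty":0,"tz":0,"wx":0,"wy":0,"wz":0,"jaw":1},
])

```text
time: 16.8
tool_pos: [591.4, -178.5, 187.2]
tcp_rot: [-2.673, 1.571, -1.014]
contact_force: [-0.1, -0.5, -0.1]
grip_width: 87.7
```

```bash
python3 - <<'E'
from h import *
o=readout.get_obs(); print(o['moment'],o['contact_force'])
a=imaging.capture('side');b=imaging.capture('scene')
cv2.imwrite('pics/d9.png',np.hstack([cv2.resize(a[90:200,270:370],None,fx=4,fy=4.4,interpolation=cv2.INTER_CUBIC),cv2.resize(b[210:350,120:260],(400,484),interpolation=cv2.INTER_CUBIC)]))
E
```

```text
[-0.03364288 -0.01591301 -0.0482769 ] [-0.07124324 -0.50361348 -0.14099091]
```

View pics/d9.png

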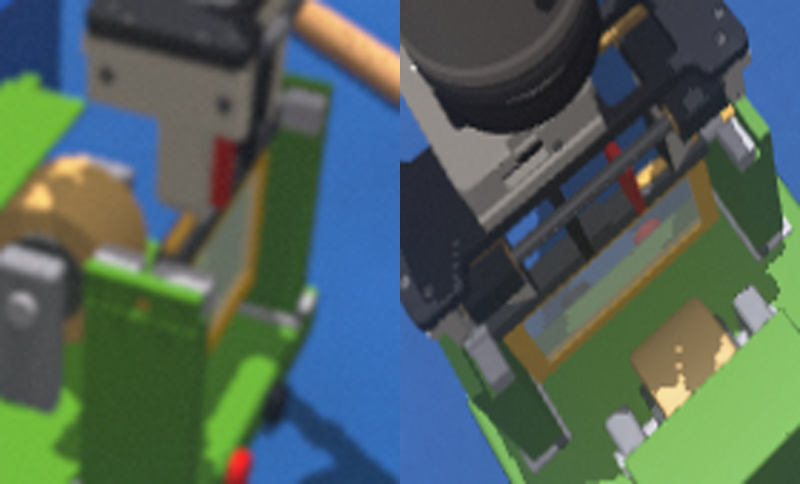

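The brass tip now shows in the hole at (142,303) and the tab has sprung outward, with the flap hanging. I retreat straight up.

>>> arm_command([
  {"tx":-0.3,"ty":0,"tz":0,"wx":0,"wy":0,"wz":0,"jaw":1},
  {"tx":-0.6,"ty":0,"tz":0,"wx":0,"wy":0,"wz":0,"jaw":1},
  {"tx":-1,"ty":0,"tz":0,"wx":0,"wy":0,"wz":0,"jaw":1},
  {"tx":-1.5,"ty":0,"tz":0,"wx":0,"wy":0,"wz":0,"jaw":1},
  {"tx":-1.5,"ty":0,"tz":0,"wx":0,"wy":0,"wz":0,"jaw":1},
  {"tx":-1.5,"ty":0,"tz":0,"wx":0,"wy":0,"wz":0,"jaw":1},
  {"tx":-1.5,"ty":0,"tz":0,"wx":0,"wy":0,"wz":0,"jaw":1},
  {"tx":-1.5,"ty":0,"tz":0,"wx":0,"wy":0,"wz":0,"jaw":1},
  {"tx":-1.5,"ty":0,"tz":0,"wx":0,"wy":0,"wz":0,"jaw":1},
  {"tx":-1,"ty":0,"tz":0,"wx":0,"wy":0,"wz":0,"jaw":1},
  {"tx":0,"ty":0,"tz":0,"wx":0,"wy":0,"wz":0,"jaw":1},
  {"tx":0,"ty":0,"tz":0,"wx":0,"wy":0,"wz":0,"jaw":1},
])

```text
time: 18.1
tool_pos: [591.3, -178.4, 306.1]
tcp_rot: [0.493, 1.571, 2.152]
contact_force: [-0.3, -0.3, -0.1]
grip_width: 91.9
```

```bash
python3 - <<'E'
from h import *
o=readout.get_obs(); C=cam('wrist',o)
a=imaging.capture('side');w=imaging.capture('wrist')
cv2.imwrite('pics/d10.png',cv2.resize(a[90:220,230:370],None,fx=4.4,fy=4.4,interpolation=cv2.INTER_CUBIC))
cv2.imwrite('pics/w10.png',cv2.resize(w[140:260,140:420],None,fx=2.8,fy=2.8,interpolation=cv2.INTER_CUBIC))
c=np.array([591.4,-177.2,0]);G=goal(.088)
for l,y,z in [('tab outer top',28,204),('lug outer top',-14,204),('pin tip',103,150),('plate in',94,150)]:
    p=proj(C,c+G@[-z,0,y])[0]; print(l,p.round(1),'crop',((p-[140,140])*2.8).round())
    if y>90: q=proj(cam('side'),c+G@[-z,0,y])[0]; print(' side crop',((q-[230,90])*4.4).round())
E
```

```text
tab outer top [322.8 222. ] crop [512. 230.]
lug outer top [262.7 222. ] crop [344. 230.]
pin tip [404.1 203.1] crop [739. 177.]
 side crop [327. 309.]
plate in [393.5 203. ] crop [710. 177.]
 side crop [335. 297.]
```

View pics/d10.png

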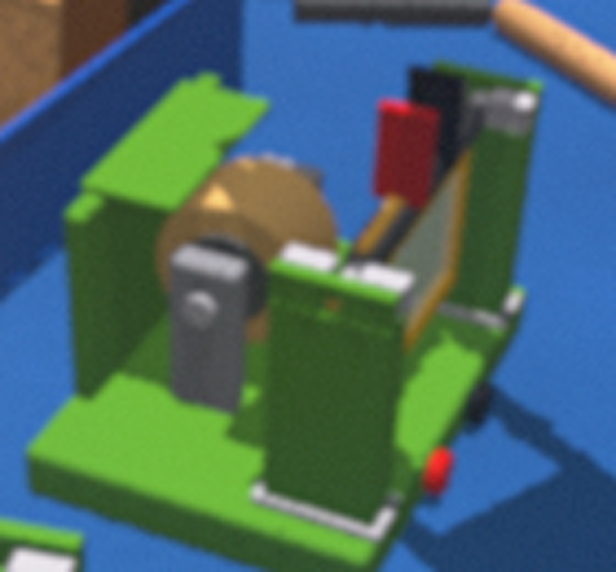

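View pics/w10.png

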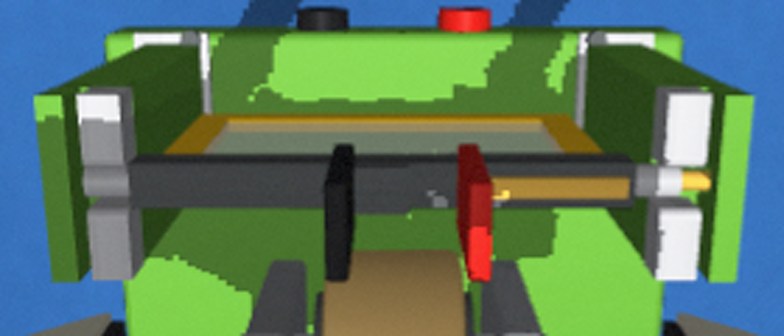

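The tab–lug span is 41.5 mm (rest value 42), so the pin is fully out. The brass enters the plate's hole and both journals sit down between the blocks. Then a stillness check.

>>> arm_command([
  {"tx":-1,"ty":0,"tz":0,"wx":0,"wy":0,"wz":0,"jaw":1},
  {"tx":0,"ty":0,"tz":0,"wx":0,"wy":0,"wz":0,"jaw":1},
  {"tx":0,"ty":0,"tz":0,"wx":0,"wy":0,"wz":0,"jaw":1},
  {"tx":0,"ty":0,"tz":0,"wx":0,"wy":0,"wz":0,"jaw":1},
  {"tx":0,"ty":0,"tz":0,"wx":0,"wy":0,"wz":0,"jaw":1},
])

```text
time: 18.7
tool_pos: [591.3, -178.4, 315.9]
tcp_rot: [0.888, 1.57, 2.547]
contact_force: [-0.2, 0.7, 0.3]
grip_width: 91.6
```

```bash
python3 - <<'E'
from h import *
f=[imaging.capture('wrist') for _ in range(5)]
for g in f[1:]: print(np.mean(cv2.absdiff(f[0],g)[140:260,140:420]>25))
print(readout.get_obs()['time'], readout.get_obs()['contact_force'])
print(bot.close_job())
E
```

```text
0.0004166666666666667
0.0010119047619047618
0.0017658730158730158
0.0030654761904761905
18.95 [ 0.24838439 -0.17007748 -0.35996873]
the job is handed in; nothing more can be done
None
```

I moved the guard flap from unit A to unit B and handed the job in at about 19 s of the 64 s allowed. I squeezed the tab to pull the pin, lifted the flap clear and carried it across the same way round. I then lowered it into unit B's forks, found by sight, released it gradually and backed straight up.

**Checks that passed**
- **Seated:** the weight came off the wrist at the same tool height as on unit A. The wrist view after I backed off shows both journals down between the fork blocks.
- **Pin home:** tab and lug span about 41.5 mm (rest value 42), and the brass tip shows in the +y plate's hole.
- **Forces:** the wrist readings I took stayed under about 4 N, with no contact on the lips going in.

**Checks that disagreed or were not clean**
- **Position along the hinge:** the wrist camera put unit B about 1.6 mm further to -y than the other two cameras did. The flap now sits towards the -y end of its play, with the pin still in the hole.
- **Stillness:** in the last check over 0.2 s, the share of wrist-camera pixels that changed crept up from 0.04% to 0.3%. I did not separate camera or arm settling from a slight residual swing of the flap, and I handed in without a second check.
- **Overshoot:** I went 20 mm too far in -y while carrying the flap clear above the unit, and corrected it before lowering.

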